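# Clip the instrument key fob onto the bench snap hook

### The job

Clip the key fob onto the snap hook on the bench stand: press the fob's own ring against the sprung gate, pass it through into the hook, and let the gate snap shut through the ring. Lower the fob onto the hook's bottom bar and let go, so it is left captive in the closed hook, its tail sloping or hanging down on the near side. The hook's height on its post is not known beforehand, so find it by look or feel; go gently, never forcing the ring against the hook (20 N at most), and leave the cup, bottle and timer where they are.

Things in the scene. Friction and masses are not known exactly. Their poses are not given: they have to be found in the camera images.
- fob_grip (a point): Centre of the key fob's grey plastic body, a bar 66 long (x), 18 wide (y), 24 mm high (z), lying flat, centre 12 mm above the worktop; 40 to 65 g. +x points along the bar to its steel ring. The rigid ring lies flat at mid-height: wire 6 mm thick, opening 34 mm, outside 46 mm, ring centre 64 mm from here. Grip the body across its 18 mm sides.
- ring_end (a point): Centre of the ring's wire at the end farthest from the fob's body, 84 mm from fob_grip along its +x.
- fob: The whole key fob (body and ring, rigid); origin on its underside below fob_grip, same axes.
- stand: Steel stand fixed to the worktop, with a snap hook. Origin on the worktop right below the hook's nose; +x runs from the nose to the post: the ring is pushed in along +x. Foot 12 mm thick, x -23 to 107, y +-45 mm. The hook is an upright loop of 8 mm bar in the plane y = 0, clamped firmly on the post at a height h, 45 to 105 mm above the worktop, different each time and given by no reading.
- post_top (a point): Top of the stand's 14 mm post, at x = 80 mm, 199 mm up. Hook's bar centre lines, in the stand's x and height: bottom bar at h - 8 mm from x = 12 to 36, its front end bent up to h + 13 at x = 3; spine x = 46; top bar at h + 70 from x = 8 to 32 (upper side h + 74, underside h + 66); nose at x = 0, hanging from the top bar to h + 38 mm. A clamp joins spine and post.
- foot_front (a point): Middle of the foot's front edge, on top. Gate: 7 mm steel pin hinged at x = 8 mm, height h + 14; shut, it stands upright behind the nose, its free end at h + 51.5 mm; at its inner stop its end is near x = 38 mm, h + 36. Above the shut gate's end, below the top bar, there is room for the ring's wire. The nose fits in the ring's opening.
- gate (a joint): Hook's gate, rad: 0 shut against the nose, grows inward, stop at 0.95. A spring shuts it. A ring wire pushed in to x = 14 mm at h + 27 to h + 34 mm passes under the nose and swings the gate in (3 N at first, up to 8 N); lifted behind the nose to about h + 57 mm it slips over the gate's end, which snaps shut below it. Lower or higher, the wire jams on solid bar.
- cup: White-lidded sample cup, 62 mm wide, 66 mm tall, standing loose on the worktop; origin at its underside. Leave it alone.
- bottle: Small reagent bottle with a blue cap, 46 mm wide, 96 mm tall, loose; origin at its underside. Leave it alone.
- timer: Bench timer, 62 x 66 x 20 mm, loose; origin at its underside. Leave it alone.
There are look-alikes about, which are no part of the job. Of the things that look like the stand, the largest one is meant. There is more than one size of the fob; the job needs the smaller.

How it is judged:
On the way, in this order (a step that is already met when the one before it is completed fails the run):
1. the ring presses the gate inward (gate beyond 0.25 rad, fob in contact with the hook) (value of joint gate above 0.25 rad and contact force between fob and stand above 0.5 N), for 0.05 s.
2. the gate has snapped shut with the ring's end inside the hook (value of joint gate below 0.08 rad and x of ring_end in the frame of stand between 0.006 and 0.045 m and y of ring_end in the frame of stand between -0.014 and 0.014 m), for 0.1 s.
At the end, for the whole second after the job is handed in: Gate shut (below 0.08 rad); fob let go, at rest and captive: its ring's far end is inside the hook's loop (6 to 45 mm behind the nose, within 14 mm of the hook's plane, 36 to 114 mm above the worktop), its body in front of the spine or hanging below, over 0.9 rad from the plane's normal (all of step 2 and height (world z) of ring_end between 0.036 and 0.114 m and x of fob_grip in the frame of stand below 0.05 m and angle between the x axis of fob_grip and the y axis of stand, either way round above 0.9 rad and linear speed of fob below 0.03 m/s); the robot touches nothing.
It fails at once if the fob is forced against the hook or stand with more than 20 N (contact force between fob and stand above 20 N).
It fails at once if the robot pushes on the stand or hook itself with more than 10 N (contact force between any of the fingers, the arm and stand above 10 N).
It fails at once if the cup, bottle or timer is moved more than 20 mm (distance of any of cup, bottle, timer from where it was at the start of the episode above 0.02 m).
It also fails if it takes over 64 s, if anything falls off the work surface, if the arm or the gripper's body presses on something with over 40 N, if the wrist force passes 120 N, or if a joint passes its speed limit or range.

### The arm

A 6-joint arm with a two-finger parallel gripper is mounted at the origin on a cart in front of the work surface, level with it; the furniture and walls round the work are solid. World frame = base frame: x ahead of the robot, y to its left, z up, the work surface at z = 0. Lengths are in m, angles in rad, forces in N, time in s.
With the tool pointing down it reaches from about 0.375 to 0.9 m from the base axis. Payload 3.1 kg.
Tool frame: the origin (TCP) lies at the centre of the arm's flange, where the gripper is bolted on; the fingertips stand 173 mm ahead of it and the grasp point (between the pads) lies 155 mm ahead of it (tip_extent is the distance from the TCP to the fingertips, in m); z points along the fingers, y is the direction in which the jaws open and shut (so a half turn about z gives the same grasp; the last joint's range is limited). The gripper opens to 85 mm and grips with 20 to 120 N. Pads are 22 mm wide; open, the fingers measure 114 mm over their backs; the gripper's body (76 mm by 85 mm) begins 54 mm behind the grasp point. The pads swing forward as they close: fully open they stand 13 mm farther back than shut.
Start: joints at [1.01, 0.527, 1.433, -0, 1.181, -0.178], TCP at [0.233, 0.58, 0.405] pointing down, gripper open.
Joint ranges: [-3.08, 3.08], [-0.75, 2.2], [0.22, 2.44], [-1.43, 4.57], [0, 2.65], [-2.85, 2.85]. Speed limits (rad/s): [2.79, 2.79, 3.14, 3.14, 3.14, 3.14].

### API

Orientations are given as a unit quaternion [x, y, z, w].
In Python, from station import sense, snapshot, sign_off, tip_extent gives the robot as it stands. The module is installed in compiled form; this text tells all that it offers.
- The arm moves only by the tool servo_tool, never from a script. Its argument "rows" is a list of rows, each a list of 3 entries, a list of its own where there are three numbers: the shift along the tool's x, y, z in mm, then the turn about the tool's z in degrees, then the opening, from -1 (shut) to 1 (fully open), so that 0 is half open. A call has 1 to 8 rows; each row is the pose to reach, as a shift and turn from the pose measured when the call began, along the tool's axes at that moment; what a row does not reach only later rows make up. A row lasts 1/10 s, in which the tool goes at most 50 mm and 8.59 degrees, less where a joint would pass 70% of its speed; a pose out of reach is approached as far as the arm can. A call with a gripper value outside its range is refused whole. The fingers move at their own pace and stop on an object; "force" is the grip in N (left out, the last holds). Time passes only in rows, so rows that repeat a pose let the fingers close. It gives the time, the measured TCP pose, the force and the opening at its end, in the units of the state.
- sense(): the state, without advancing time (a new reading comes with each control period).
- snapshot(name): name is "scene" or "top" or "wrist"; returns a dict with "image" (384x512x3 uint8, blue, green, red), "z_map" (384x512 float32, m along the optical axis (not along the pixel's ray), 0 where there is no reading), "vertical_fov" (degrees; the focal length in pixels is half the picture's height over the tangent of half this angle, whatever the lens; pixels are square), "cx", "cy" (the principal point, pixels), "cam_to_world" (4x4, takes a point from camera to world coordinates). Camera axes: x right, y down, z forward; pixel columns grow to the right and rows downward; lengths in m; the calibration is good to about 2 mm. A picture is of the moment at which its call begins.
- sign_off(): hands the job in, once; it reports no verdict.
The state is a dict: "t": time; "q": joint angles; "qd": joint speeds; "tau": joint torques, N m; "tcp_pos": TCP position; "tool_rot": TCP orientation; "force": force on the tool from outside, world axes, zero at the start; "ft_torque": the same for the moment, N m; "finger_gap": opening from 0.0 (shut) to 1.0 (fully open).
Only numpy, scipy, OpenCV 4.12 (cv2) and the standard library are available. Lean on these libraries where they do the work, as an engineer would, in place of code of your own. Each camera call takes 0.05 s, during which the arm holds its last target. There are 200 camera calls.

## Working session

There is one attempt and no reset: what is moved stays moved. The work goes in short steps, Python scripts to look and compute and a tool call to move; the robot and the scene stay as the last step left them, time stands still between calls to the robot, and variables do not carry over. Pictures are saved under pics/ and viewed, about 8 in all and at most 12, crops included, and the job is handed in when it is done.

Besides the shell and the picture viewer there is one more tool, called after "Call:" as a command line: name --argument value ..., lists and objects as JSON in quotes. servo_tool: Moves the arm, as the interface text tells. Its arguments: {"type":"object","properties":{"rows":{"type":"array"},"force":{"type":"number"}},"required":["rows"]}

```bash
mkdir -p pics; cat > h.py <<'E'
import numpy as np, cv2
from station import sense, snapshot, sign_off, tip_extent
from scipy.spatial.transform import Rotation as R
def snap(n,f):
    s=snapshot(n); cv2.imwrite('pics/'+f+'.png',s['image']); np.savez('pics/'+f+'.npz',**s); return s
def pt(s,u,v,r=0):
    z=s['z_map'][v-r:v+r+1,u-r:u+r+1]; z=np.median(z[z>0])
    return ray(s,u,v,z)
def ray(s,u,v,z):
    f=192/np.tan(np.radians(float(s['vertical_fov']))/2)
    p=np.array([(u-s['cx'])/f*z,(v-s['cy'])/f*z,z,1]); return (s['cam_to_world']@p)[:3]
def cloud(s):
    f=192/np.tan(np.radians(float(s['vertical_fov']))/2)
    v,u=np.mgrid[:384,:512]; z=s['z_map']
    P=np.stack([(u-s['cx'])/f*z,(v-s['cy'])/f*z,z,np.ones_like(z)],-1)@s['cam_to_world'].T
    P[z==0]=np.nan; return P[...,:3]
E
python3 - <<'E'
from h import *
a=snap('scene','s0');b=snap('top','t0')
cv2.imwrite('pics/both.png',cv2.resize(np.vstack([a['image'],b['image']]),(450,600) if 0 else (400,600)))
print(sense(),tip_extent)
for s in(a,b):print(s['cam_to_world'].round(3),s['vertical_fov'])
cv2.imwrite('pics/t0b.png',cv2.resize(b['image'],(800,600)));cv2.imwrite('pics/s0b.png',cv2.resize(a['image'],(800,600)))
E
```

```text
{'t': 0.1, 'q': array([ 1.01048959e+00,  5.28371062e-01,  1.43377052e+00, -2.15438988e-05,
        1.18141155e+00, -1.78515232e-01]), 'qd': array([ 0.00171085,  0.00039834, -0.00342718,  0.00067609, -0.00012317,
       -0.00028252]), 'tau': array([ 6.21543631e-05, -4.43307102e+01, -1.78586340e+01, -1.85208505e-04,
        3.92693561e-03, -2.51048164e-05]), 'tcp_pos': array([0.23268124, 0.57973898, 0.40383362]), 'tool_rot': array([ 1.89734336e-01,  9.81834976e-01, -9.17711948e-04, -3.44642738e-04]), 'force': array([-0.02681621, -0.24339843, -0.06775366]), 'ft_torque': array([-0.01972158, -0.00536479,  0.01668096]), 'finger_gap': 1.0006612763429796} 0.1734
[[ 0.897 -0.319  0.307  0.214]
 [-0.442 -0.618  0.65  -0.606]
 [-0.018 -0.719 -0.695  0.9  ]
 [ 0.     0.     0.     1.   ]] 54.92335756691562
[[ 1.200e-02 -9.910e-01  1.350e-01  3.770e-01]
 [-1.000e+00 -1.200e-02  1.000e-03  1.080e-01]
 [ 0.000e+00 -1.350e-01 -9.910e-01  1.432e+00]
 [ 0.000e+00  0.000e+00  0.000e+00  1.000e+00]] 45.94689601707141
```

View pics/t0b.png

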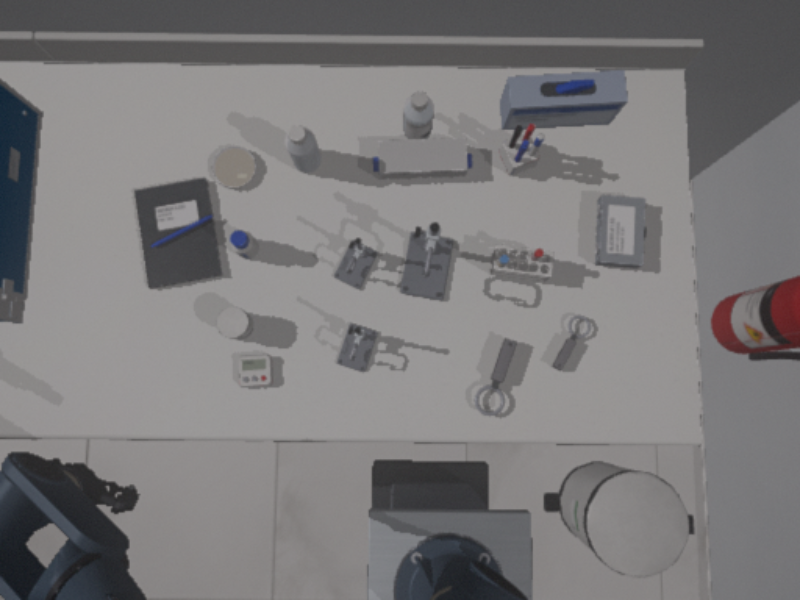

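View pics/s0b.png

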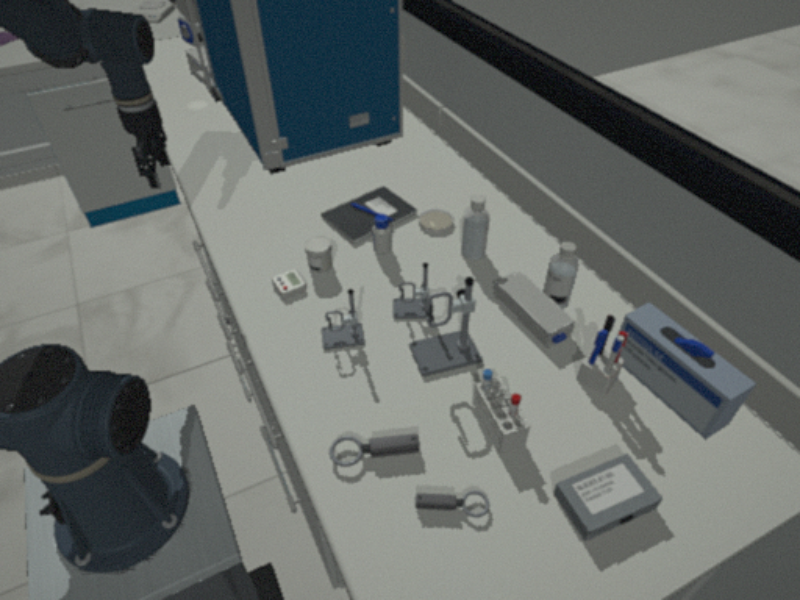

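The top view (800x600) shows three stand-like things: small ones at (357,262) and (357,347), and a large one at (428,262). It also shows two fobs: one at (503,362) with its ring at (491,400), and a smaller one at (570,348) with its ring at (583,326). The large stand and the smaller fob at (570,348) fit the description. I'll measure both and confirm in a crop.

```bash
python3 - <<'E'
from h import *
s=dict(np.load('pics/t0.npz'));C=cloud(s)
a=dict(np.load('pics/s0.npz'));CA=cloud(a)
def rect(P,lo,hi):
    m=(P[...,2]>lo)&(P[...,2]<hi)
    return m
for name,CC,regs in(('top',C,{'fobS':(345,203,390,242),'fobL':(300,212,335,270),'stand':(250,135,298,196)}),('scene',CA,{'fobS':(262,308,318,340),'fobL':(208,270,272,306)})):
  for k,(u0,v0,u1,v1) in regs.items():
    P=CC[v0:v1,u0:u1].reshape(-1,3); m=(P[:,2]>.006)&(P[:,2]<.04); Q=P[m]
    if k=='stand':
        T=P[P[:,2]>.17]; print('posttop',T.mean(0).round(4),len(T),P[:,2].max())
        m=(P[:,2]>.006)&(P[:,2]<.02); Q=P[m]
    r=cv2.minAreaRect((Q[:,:2]*1000).astype(np.float32)); print(name,k,len(Q),np.median(Q[:,2]).round(4),r,cv2.boxPoints(r).round().tolist())
A=cv2.resize(s['image'][120:280,215:400],None,fx=2.6,fy=2.6,interpolation=cv2.INTER_CUBIC)
B=cv2.resize(a['image'][160:345,190:345],None,fx=2.3,fy=2.3,interpolation=cv2.INTER_CUBIC)
h=max(A.shape[0],B.shape[0]);o=np.zeros((h,A.shape[1]+B.shape[1],3),np.uint8);o[:A.shape[0],:A.shape[1]]=A;o[:B.shape[0],A.shape[1]:]=B
print(o.shape);o=cv2.convertScaleAbs(o,alpha=1.5);cv2.imwrite('pics/c1.png',o[:,:])
if o.shape[1]>800: cv2.imwrite('pics/c1.png',cv2.resize(o,(800,int(h*800/o.shape[1]))))
E
```

```text
top fobS 288 0.0177 ((474.45501708984375, -247.22286987304688), (134.39097595214844, 118.34229278564453), 87.0189208984375) [[412.0, -311.0], [530.0, -317.0], [537.0, -183.0], [419.0, -177.0]]
top fobL 455 0.0254 ((413.96685791015625, -89.02510070800781), (177.3577880859375, 106.43604278564453), 0.9810623526573181) [[324.0, -37.0], [326.0, -144.0], [504.0, -141.0], [502.0, -34.0]]
posttop [0.6409 0.0508 0.1844] 81 nan
top stand 1034 0.013 ((652.3072509765625, 48.97728729248047), (195.5753936767578, 151.7685089111328), 0.7371098399162292) [[554.0, 124.0], [556.0, -28.0], [751.0, -26.0], [749.0, 126.0]]
scene fobS 389 0.0188 ((485.14361572265625, -237.25367736816406), (43.717201232910156, 116.82383728027344), 52.457237243652344) [[426.0, -219.0], [518.0, -290.0], [545.0, -256.0], [452.0, -184.0]]
scene fobL 580 0.0238 ((411.9959716796875, -94.86998748779297), (58.26520919799805, 155.0936279296875), 70.56586456298828) [[329.0, -97.0], [475.0, -148.0], [495.0, -93.0], [349.0, -42.0]]
(425, 837, 3)
```

View pics/c1.png

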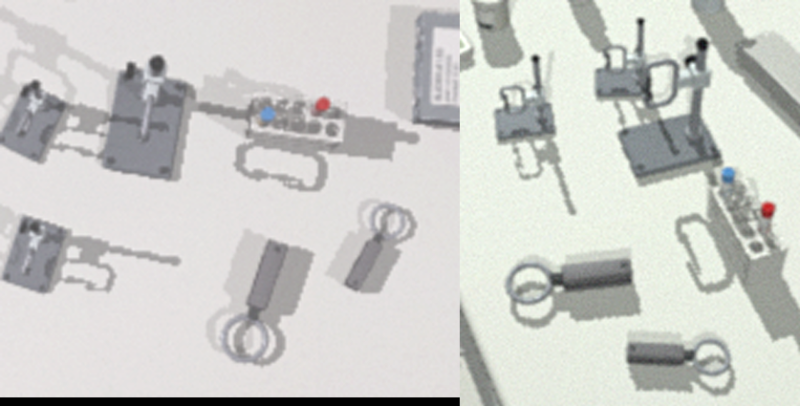

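The crop confirms it: the smaller fob is at crop (370,265) with its ring at (392,222), and is about 117 mm long overall (the other is over 155). The large stand is at crop (148,115). I'll triangulate from both views.

```bash
cat >> h.py <<'E'
def tri(*obs):
    # least squares point from (s,u,v)
    A=np.zeros((3,3));b=np.zeros(3)
    for s,u,v in obs:
        o=s['cam_to_world'][:3,3]; d=ray(s,u,v,1)-o; d/=np.linalg.norm(d); M=np.eye(3)-np.outer(d,d); A+=M;b+=M@o
    p=np.linalg.solve(A,b)
    res=[1000*np.linalg.norm((np.eye(3)-np.outer(d,d))@(p-o)) for o,d in [(s['cam_to_world'][:3,3],(lambda d:d/np.linalg.norm(d))(ray(s,u,v,1)-s['cam_to_world'][:3,3])) for s,u,v in obs]]
    return p.round(4),np.round(res,1)
def onz(s,u,v,z):
    o=s['cam_to_world'][:3,3]; d=ray(s,u,v,1)-o; return (o+d*(z-o[2])/d[2]).round(4)
E
python3 - <<'E'
from h import *
t=dict(np.load('pics/t0.npz'));a=dict(np.load('pics/s0.npz'))
T=lambda x,y:(t,215+x/2.485,120+y/2.485)
S=lambda x,y:(a,190+(x-460)/2.198,160+y/2.198)
print('body',tri(T(370,265),S(655,352)));print('ring',tri(T(392,222),S(711,355)))
print('posttop',tri(T(157,62),S(702,44)))
for n,p in dict(fl=T(104,167),fr=T(178,180),br=T(193,80),bl=T(122,70)).items():print(n,onz(*p,.012))
for n,p in dict(l=S(630,181),r=S(721,163),f=S(619,135)).items():print('S',n,onz(*p,.012))
C=cloud(a);P=C[150:245,270:345].reshape(-1,3);
m=(P[:,2]>.008)&(P[:,2]<.016);img=np.zeros((300,300),np.uint8)
xy=((P[m][:,:2]-[.45,-.1])*1000).astype(int);ok=((xy>=0)&(xy<300)).all(1);img[xy[ok][:,1],xy[ok][:,0]]=255
img=cv2.morphologyEx(img,cv2.MORPH_CLOSE,np.ones((9,9)));img=cv2.morphologyEx(img,cv2.MORPH_OPEN,np.ones((15,15)))
n,l,st,_=cv2.connectedComponentsWithStats(img);k=1+st[1:,4].argmax();ys,xs=np.nonzero(l==k)
r=cv2.minAreaRect(np.stack([xs+450,ys-100],1).astype(np.float32));print(r,cv2.boxPoints(r).round().tolist())
E
```

```text
body (array([ 0.4574, -0.2313,  0.0241]), array([0.4, 0.4]))
ring (array([ 0.5128, -0.2614,  0.0204]), array([1.3, 1.3]))
posttop (array([0.6753, 0.0439, 0.1863]), array([0.8, 0.8]))
fl [0.5785 0.1022 0.012 ]
fr [0.5629 0.0079 0.012 ]
br [ 0.693  -0.0112  0.012 ]
bl [0.7051 0.0803 0.012 ]
S l [0.5528 0.0076 0.012 ]
S r [ 0.6815 -0.0223  0.012 ]
S f [0.5782 0.0895 0.012 ]
((635.8583984375, 45.046077728271484), (87.33882904052734, 121.33963012695312), 83.2901611328125) [[571.0, 9.0], [691.0, -5.0], [701.0, 81.0], [581.0, 96.0]]
```

Call:
servo_tool --rows '[[[-50,-44,-2],0,1],[[-100,-88,-4],0,1],[[-150,-132,-6],0,1],[[-200,-176,-8],0,1],[[-250,-220,-10],0,1],[[-300,-264,-12],0,1],[[-350,-305,-14],0,1],[[-380,-330,-16],0,1]]' --force 40

```text
t: 0.9
tcp_pos: [0.4145, 0.2218, 0.4164]
tool_rot: [0.19, 0.982, -0.001, -0.001]
force: [0.2, 0.2, -0.2]
finger_gap: 1.004
```

Call:
servo_tool --rows '[[[-34,-36,0],3,1],[[-68,-74,0],6,1],[[-102,-110,0],6,1],[[-125,-135,0],6,1],[[-125,-135,0],6,1],[[-125,-135,0],6,1]]'

```text
t: 1.5
tcp_pos: [0.4801, 0.0492, 0.4162]
tool_rot: [0.242, 0.97, -0.001, -0.001]
force: [0.0, -0.2, -0.2]
finger_gap: 1.001
```

```bash
python3 - <<'E'
from h import *
w=snap('wrist','w1');s=sense();print(s['tcp_pos'],s['tool_rot'],w['cam_to_world'].round(3),w['vertical_fov'])
cv2.imwrite('pics/w1b.png',cv2.resize(cv2.convertScaleAbs(w['image'],alpha=1.4),(800,600),interpolation=cv2.INTER_CUBIC))
E
```

```text
[0.47969219 0.0501161  0.41624631] [ 2.41072744e-01  9.70505665e-01 -8.72737110e-04 -1.38729319e-03] [[ 0.469  0.842  0.267  0.41 ]
 [ 0.883 -0.446 -0.144  0.086]
 [-0.002  0.303 -0.953  0.386]
 [ 0.     0.     0.     1.   ]] 68.79049718828438
```

View pics/w1b.png

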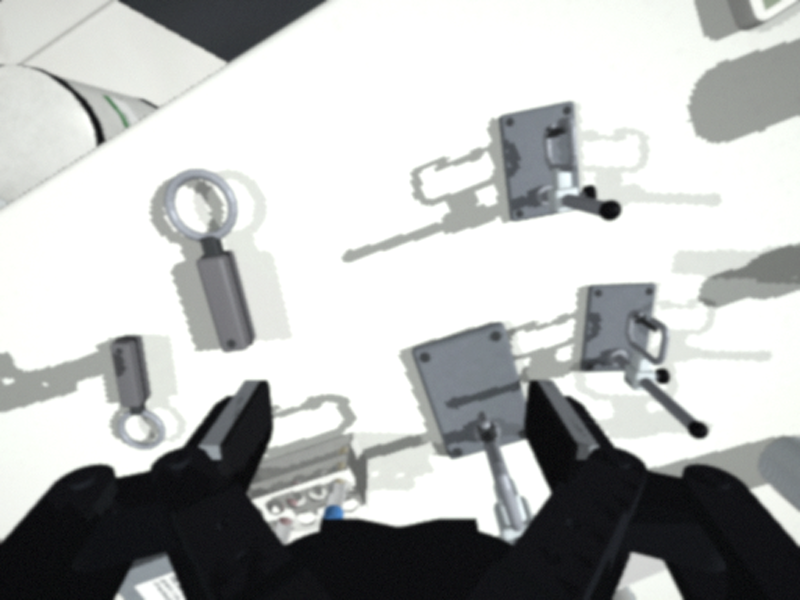

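The wrist view shows the large stand's foot corners at (502,323), (415,349) and (449,457), and the small fob's body at (130,370) with its ring at (140,427).

```bash
python3 - <<'E'
from h import *
w=dict(np.load('pics/w1.npz'));t=dict(np.load('pics/t0.npz'));a=dict(np.load('pics/s0.npz'))
k=.64
W=lambda x,y:(w,x*k,y*k)
T=lambda x,y:(t,215+x/2.485,120+y/2.485)
S=lambda x,y:(a,190+(x-460)/2.198,160+y/2.198)
for n,p in dict(fl=W(502,323),fr=W(415,349),br=W(449,457)).items(): print(n,onz(*p,.012))
print('body',tri(T(370,265),S(655,352),W(130,370)));print('ring',tri(T(392,222),S(711,355),W(140,427)))
print(onz(*W(130,370),.024),onz(*W(140,427),.012))
# fob by scene depth: body points
C=cloud(a);P=C[308:342,262:320].reshape(-1,3);Q=P[(P[:,2]>.019)&(P[:,2]<.03)]
print(len(Q),Q.mean(0),cv2.minAreaRect((Q[:,:2]*1000).astype(np.float32)))
# enhanced crop of hook in scene view
c=cv2.resize(a['image'][165:245,265:345],None,fx=7,fy=7,interpolation=cv2.INTER_CUBIC)
cv2.imwrite('pics/hook.png',cv2.convertScaleAbs(c,alpha=1.6))
E
```

```text
fl [0.5788 0.1023 0.012 ]
fr [0.5647 0.0205 0.012 ]
br [ 0.6863 -0.0036  0.012 ]
body (array([ 0.4585, -0.2293,  0.0144]), array([4.2, 2.6, 3.2]))
ring (array([ 0.5136, -0.2602,  0.013 ]), array([2.8, 3. , 2.7]))
[ 0.4563 -0.2172  0.024 ] [ 0.5121 -0.258   0.012 ]
187 [ 0.46001641 -0.22987038  0.02382703] ((469.5955505371094, -235.42396545410156), (25.07342529296875, 89.88226318359375), 53.72465896606445)
```

View pics/hook.png

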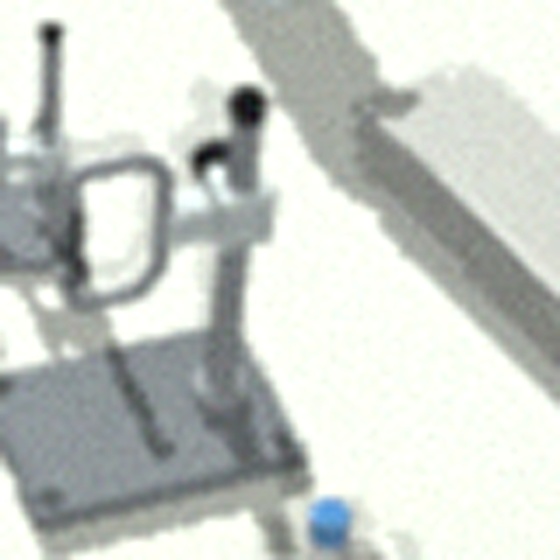

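The crop (7x, offset 265,165) shows the hook's loop clearly: top bar near (120,167), spine at (162,220), bottom bar at (110,299), post cap at (248,107), and foot corners at (40,523), (302,465) and (215,330). I'll fit the stand's pose and h to these.

```bash
cat > fit.py <<'E'
from h import *
from scipy.optimize import least_squares
w=dict(np.load('pics/w1.npz'));t=dict(np.load('pics/t0.npz'));a=dict(np.load('pics/s0.npz'))
W=lambda x,y:(w,x*.64,y*.64)
T=lambda x,y:(t,215+x/2.485,120+y/2.485)
H=lambda x,y:(a,265+x/7,165+y/7)
def proj(s,p):
    f=192/np.tan(np.radians(float(s['vertical_fov']))/2)
    q=np.linalg.inv(s['cam_to_world'])@np.r_[p,1]; return np.array([q[0]/q[2]*f+s['cx'],q[1]/q[2]*f+s['cy']])
def st(P,x,y,z):
    c,s=np.cos(P[2]),np.sin(P[2]); return np.array([P[0]+c*x-s*y,P[1]+s*x+c*y,z])
fl,fr,br,bl=(-.023,.045,.012),(-.023,-.045,.012),(.107,-.045,.012),(.107,.045,.012)
obs=[(fl,W(502,323)),(fr,W(415,349)),(br,W(449,457)),(fl,T(104,167)),(fr,T(178,180)),(br,T(191,82)),(bl,T(122,72)),
 (fr,H(40,520)),(br,H(302,465)),(bl,H(215,330)),((.08,0,.192),H(248,107)),((.08,0,.192),T(157,63))]
lines=[((.008,0,.07),(.032,0,.07),H(125,166),1),((.012,0,-.008),(.036,0,-.008),H(112,298),1),((.012,0,-.008),(.036,0,-.008),H(135,292),1),((.046,0,.02),(.046,0,.05),H(162,220),0)]
def res(P,lab=False):
    r=[proj(o[0],st(P,*m))-o[1:] for m,o in obs]
    if lab: print(np.round(r,1).tolist())
    r=list(np.concatenate(r)); l=[]
    for A,B,o,k in lines:
        p=proj(o[0],st(P,A[0],A[1],A[2]+P[3]));q=proj(o[0],st(P,B[0],B[1],B[2]+P[3]));d=(q-p)/np.linalg.norm(q-p);v=o[1:]-p
        l.append(d[0]*v[1]-d[1]*v[0])
    if lab: print(np.round(l,2))
    return np.array(r+l)
if __name__=='__main__':
    f=least_squares(res,[.59,.05,-.14,.07],loss='soft_l1');print(f.x.round(4),np.degrees(f.x[2]));res(f.x,True)
    P=f.x
    im=cv2.resize(a['image'][165:245,265:345],None,fx=7,fy=7,interpolation=cv2.INTER_CUBIC);im=cv2.convertScaleAbs(im,alpha=1.6)
    h=P[3];pts=[(.003,h+.013),(.012,h-.008),(.036,h-.008),(.046,h+.002),(.046,h+.06),(.032,h+.07),(.008,h+.07),(0,h+.062),(0,h+.038)]
    L=np.array([(proj(a,st(P,x,0,z))-[265,165])*7 for x,z in pts]).astype(np.int32)
    cv2.polylines(im,[L],False,(0,0,255),1)
    L=np.array([(proj(a,st(P,*m))-[265,165])*7 for m in(fl,fr,br,bl)]).astype(np.int32);cv2.polylines(im,[L],True,(0,200,0),1)
    cv2.imwrite('pics/ov.png',im)
E
python3 fit.py
```

```text
[ 0.5929  0.0551 -0.1704  0.1002] -9.764235950735443
[[0.4, -0.9], [-4.3, 0.6], [-1.0, 3.0], [-0.4, 0.2], [-2.1, 0.1], [-0.4, -0.1], [-0.3, -1.1], [-1.6, 0.3], [0.5, -1.6], [2.3, -2.4], [-1.1, -0.8], [1.1, 0.1]]
[ 0.11 -0.01 -0.11  1.  ]
```

View pics/ov.png

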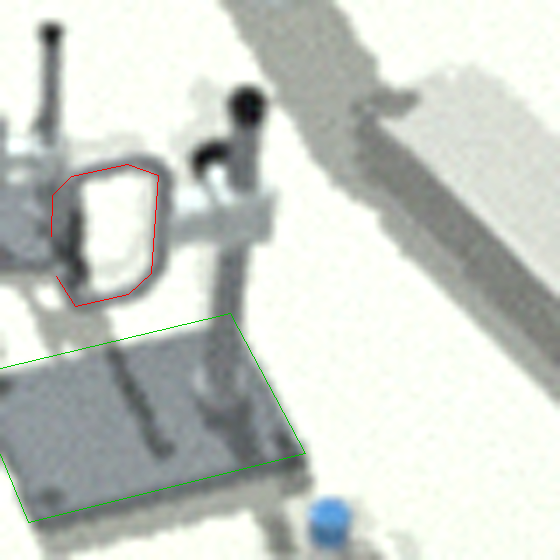

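The fit gives stand (0.593, 0.055), yaw -9.8° and h about 0.100 m. In the overlay the loop's height and size match, but the hook is drawn about 1 px (2.5 mm) to the left. I'll refine h by feel. Next is a close look at the fob.

Call:
servo_tool --rows '[[[-30,-38,8],0,1],[[-60,-76,16],0,1],[[-90,-114,24],0,1],[[-120,-152,32],0,1],[[-150,-190,40],0,1],[[-180,-230,50],0,1],[[-207,-264,60],0,1],[[-207,-264,60],0,1]]'

```text
t: 2.35
tcp_pos: [0.5399, -0.2836, 0.3549]
tool_rot: [0.242, 0.97, -0.002, -0.001]
force: [0.5, 1.0, -0.5]
finger_gap: 1.0
```

Call:
servo_tool --rows '[[[0,0,0],0,1],[[0,0,0],0,1]]'

```text
t: 2.55
tcp_pos: [0.54, -0.2817, 0.3546]
tool_rot: [0.241, 0.97, -0.001, -0.002]
force: [-0.1, 0.0, 1.0]
finger_gap: 1.001
```

```bash
python3 - <<'E'
from h import *
w=snap('wrist','w2');s=sense();print(s['tcp_pos'],s['tool_rot'])
cv2.imwrite('pics/w2b.png',cv2.resize(cv2.convertScaleAbs(w['image'],alpha=1.3),(800,600),interpolation=cv2.INTER_CUBIC))
E
```

```text
[ 0.54000443 -0.28144201  0.35494176] [ 0.24112186  0.97049299 -0.0013517  -0.00133577]
```

View pics/w2b.png

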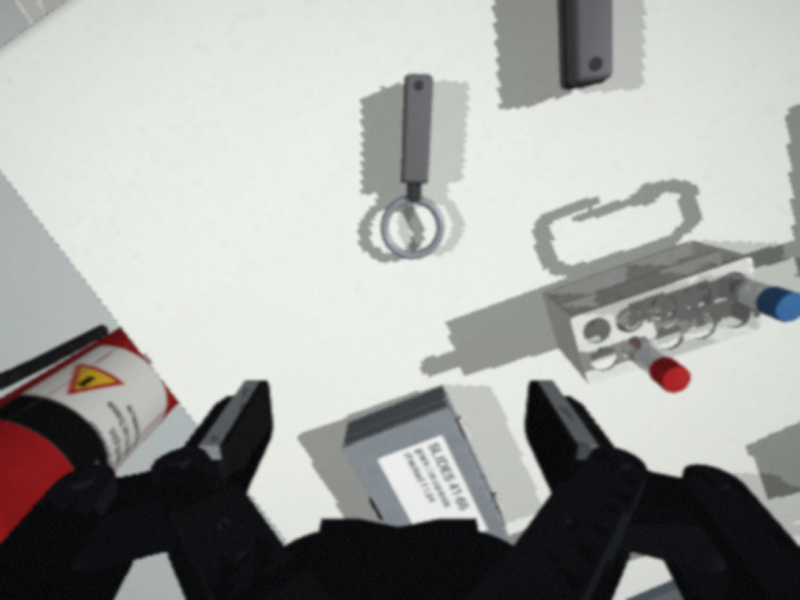

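The fob's body top face runs from (418,76) to (415,182), centre (417,129), and the ring's centre is (412,227).

```bash
python3 - <<'E'
from fit import *
w2=dict(np.load('pics/w2.npz'));W2=lambda x,y:(w2,x*.64,y*.64)
S=lambda x,y:(a,190+(x-460)/2.198,160+y/2.198)
e1=onz(*W2(418.5,76),.024);e2=onz(*W2(415,182),.024);r=onz(*W2(412,227),.012)
print(e1,e2,(e1+e2)/2,np.linalg.norm(e1-e2),r)
d=r-(e1+e2)/2;print(np.linalg.norm(d[:2]),np.degrees(np.arctan2(d[1],d[0])),np.degrees(np.arctan2(*(e2-e1)[1::-1])))
print(tri(W2(417,129),S(655,352)),tri(W2(412,227),S(711,355)),tri(W2(412,227),W(140,427)))
s=sense();Rm=R.from_quat(s['tool_rot']).as_matrix();print(Rm.round(4))
E
```

```text
[ 0.4315 -0.2117  0.024 ] [ 0.4868 -0.2426  0.024 ] [ 0.45915 -0.22715  0.024  ] 0.06334745456606763 [ 0.514  -0.2585  0.012 ]
0.06317709236740798 -29.750505698564773 -29.195163840435583
(array([ 0.459 , -0.2269,  0.0159]), array([1.4, 1.4])) (array([ 0.5148, -0.2589,  0.0145]), array([1.3, 1.3])) (array([ 0.5132, -0.2587,  0.0112]), array([0.9, 0.9]))
[[-0.8837  0.468  -0.0032]
 [ 0.468   0.8837 -0.002 ]
 [ 0.0019 -0.0033 -1.    ]]
```

Call:
servo_tool --rows '[[[40,4,25],0,1],[[80,8,60],1.6,1],[[104,9,90],1.6,1],[[104,9,110],1.6,1],[[104,9,130],1.6,1],[[104,9,150],1.6,1],[[104,9,165],1.6,1],[[104,9,165],1.6,1]]'

```text
t: 3.4
tcp_pos: [0.4515, -0.2233, 0.1892]
tool_rot: [0.254, 0.967, -0.001, -0.003]
force: [-1.0, 0.2, 1.0]
finger_gap: 1.0
```

Call:
servo_tool --rows '[[[0,0,5],0,1],[[0,0,11],0,1],[[0,0,11],0,0.3],[[0,0,11],0,-0.3],[[0,0,11],0,-0.7],[[0,0,11],0,-1],[[0,0,11],0,-1],[[0,0,11],0,-1]]' --force 60

```text
t: 4.2
tcp_pos: [0.4515, -0.2234, 0.1787]
tool_rot: [0.254, 0.967, -0.001, -0.002]
force: [0.2, 0.3, 4.9]
finger_gap: 0.197
```

Call:
servo_tool --rows '[[[0,0,0],0,-1],[[0,0,0],0,-1],[[0,0,0],0,-1],[[0,0,0],0,-1]]'

```text
t: 4.6
tcp_pos: [0.4515, -0.2234, 0.1787]
tool_rot: [0.254, 0.967, -0.001, -0.003]
force: [-0.6, -1.2, 1.5]
finger_gap: 0.195
```

Call:
servo_tool --rows '[[[0,0,-10],0,-1],[[0,0,-40],0,-1],[[0,0,-80],0,-1],[[0,0,-120],0,-1],[[0,0,-160],0,-1],[[0,0,-200],0,-1],[[0,0,-200],0,-1]]' --force 90

```text
t: 5.3
tcp_pos: [0.4537, -0.224, 0.3844]
tool_rot: [0.254, 0.967, -0.003, 0.003]
force: [1.3, -0.5, 0.3]
finger_gap: 0.19
```

Call:
servo_tool --rows '[[[10,36,0],-2.5,-1],[[20,72,0],-5,-1],[[30,108,0],-8,-1],[[42,148,0],-11,-1],[[54,190,0],-14,-1],[[66,232,0],-17,-1],[[76,268,0],-19.6,-1],[[81,288,0],-19.6,-1]]'

```text
t: 6.1
tcp_pos: [0.5238, 0.0695, 0.3815]
tool_rot: [0.083, 0.997, -0.003, 0.001]
force: [0.1, -0.9, -0.6]
finger_gap: 0.19
```

Call:
servo_tool --rows '[[[0,0,0],0,-1],[[0,0,0],0,-1],[[0,0,0],0,-1]]'

```text
t: 6.4
tcp_pos: [0.5233, 0.0687, 0.381]
tool_rot: [0.084, 0.996, -0.004, 0.001]
force: [0.1, -0.8, -1.3]
finger_gap: 0.188
```

```bash
python3 - <<'E'
from fit import *
s=sense();print(s['tcp_pos'],s['force'],s['finger_gap'],R.from_quat(s['tool_rot']).as_matrix().round(4).tolist())
a=snap('scene','s1');t=snap('top','t1');w=snap('wrist','w3')
cr=lambda i,u,v,n,k:cv2.convertScaleAbs(cv2.resize(i['image'][v:v+n,u:u+n],(k,k),interpolation=cv2.INTER_CUBIC),alpha=1.5)
cv2.imwrite('pics/c3.png',np.hstack([cr(a,235,145,100,400),cr(t,220,110,100,400)]))
E
```

```text
[0.52334837 0.06874127 0.38095415] [ 0.12351145 -0.78447722 -1.27403254] 0.1875523311522751 [[-0.9859, 0.1671, 0.0006], [0.1671, 0.9859, -0.0074], [-0.0018, -0.0072, -1.0]]
```

View pics/c3.png

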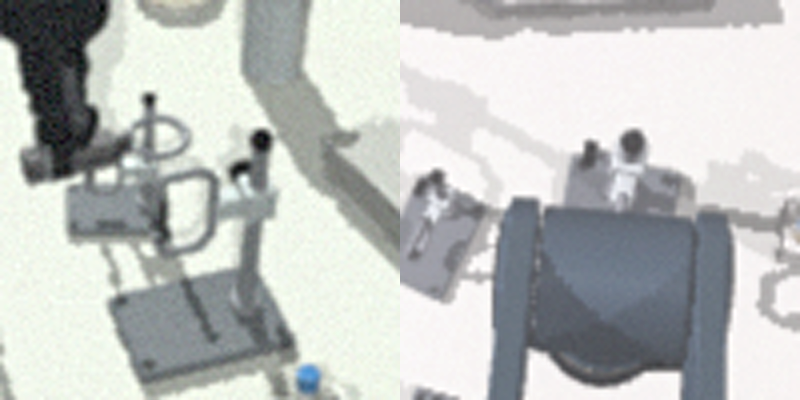

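The scene crop shows the fob held level above the hook, ring centre near (161,137), hook top bar at (190,175), ring pointing toward the post. I'll check the predicted ring projection.

```bash
python3 - <<'E'
from fit import *
p=np.array([.52335,.06874]);d=np.array([.9855,-.169])
a=dict(np.load('pics/s1.npz'))
for k in(.072,.092,.052):print(k,((proj(a,np.r_[p+k*d,.214])-[235,145])*4).round(1))
P=[.5929,.0551,-.1704,.1002]
for q in([0,.17],[.02,.17],[.046,.14],[.024,.0922]):print(q,((proj(a,st(P,q[0],0,q[1]))-[235,145])*4).round(1))
# local derivatives: px per mm along stand x,y,z
b=proj(a,st(P,.02,0,.17))
for dd in([.03,0,.17],[.02,.01,.17],[.02,0,.18]):print(((proj(a,st(P,*dd))-b)*4).round(1))
E
```

```text
0.072 [152.5 135.8]
0.092 [179.7 130. ]
0.052 [125.1 141.7]
[0, 0.17] [150.4 183.6]
[0.02, 0.17] [176.9 177.8]
[0.046, 0.14] [209. 200.]
[0.024, 0.0922] [178.4 251.6]
[13.2 -2.9]
[-4.7 -9.1]
[  0.5 -10.2]
```

Call:
servo_tool --rows '[[[0,0,10],0,-1],[[0,0,20],0,-1],[[0,0,28],0,-1],[[0,0,30],0,-1],[[0,0,30],0,-1]]'

```text
t: 7.05
tcp_pos: [0.5236, 0.0682, 0.3506]
tool_rot: [0.084, 0.996, -0.004, 0.0]
force: [-0.5, -0.4, -0.7]
finger_gap: 0.192
```

Call:
servo_tool --rows '[[[0,0,1],0,-1],[[0,0,2],0,-1],[[0,0,2],0,-1]]'

```text
t: 7.35
tcp_pos: [0.5236, 0.0682, 0.3487]
tool_rot: [0.084, 0.996, -0.004, 0.0]
force: [0.4, -0.6, -1.2]
finger_gap: 0.187
```

Call:
servo_tool --rows '[[[0,0,1],0,-1],[[0,0,2],0,-1],[[0,0,2],0,-1]]'

```text
t: 7.65
tcp_pos: [0.5236, 0.0682, 0.3466]
tool_rot: [0.084, 0.996, -0.004, 0.0]
force: [0.0, -0.9, -0.7]
finger_gap: 0.188
```

Call:
servo_tool --rows '[[[0,0,1],0,-1],[[0,0,1],0,-1],[[0,0,1],0,-1]]'

```text
t: 7.95
tcp_pos: [0.5236, 0.0682, 0.3456]
tool_rot: [0.084, 0.996, -0.004, 0.0]
force: [-0.4, 0.2, 0.6]
finger_gap: 0.19
```

Call:
servo_tool --rows '[[[0,0,1],0,-1],[[0,0,1],0,-1],[[0,0,1],0,-1]]'

```text
t: 8.25
tcp_pos: [0.5237, 0.0682, 0.3448]
tool_rot: [0.084, 0.996, -0.004, 0.001]
force: [-1.1, 1.1, 1.1]
finger_gap: 0.187
```

Call:
servo_tool --rows '[[[0,0,1],0,-1],[[0,0,1],0,-1],[[0,0,1],0,-1]]'

```text
t: 8.55
tcp_pos: [0.5237, 0.0682, 0.3442]
tool_rot: [0.084, 0.996, -0.004, 0.001]
force: [-1.6, 1.0, 3.3]
finger_gap: 0.185
```

Contact is at TCP z about 0.3458, which puts the ring at h+77 and h at about 0.102, in agreement with the image fit. For a ring height of h+30.5 the TCP has to be at z = 0.2993. I'll back off, go around the nose and come in.

Call:
servo_tool --rows '[[[0,0,-10],0,-1],[[15,0,-10],0,-1],[[40,0,-10],0,-1],[[52,0,0],0,-1],[[52,0,20],0,-1],[[52,0,40],0,-1],[[52,0,45],0,-1],[[52,0,45],0,-1]]'

```text
t: 9.35
tcp_pos: [0.4724, 0.0766, 0.2986]
tool_rot: [0.084, 0.996, -0.004, -0.0]
force: [-0.0, 0.0, -0.6]
finger_gap: 0.189
```

Call:
servo_tool --rows '[[[0,0,0],0,-1],[[0,0,0],0,-1]]'

```text
t: 9.55
tcp_pos: [0.4729, 0.0766, 0.2993]
tool_rot: [0.084, 0.996, -0.004, 0.001]
force: [0.3, 0.4, -0.8]
finger_gap: 0.185
```

```bash
python3 - <<'E'
from fit import *
a=snap('scene','s2')
cv2.imwrite('pics/c4.png',cv2.convertScaleAbs(cv2.resize(a['image'][160:245,250:335],(595,595),interpolation=cv2.INTER_CUBIC),alpha=1.5))
s=sense();print(s['tcp_pos'],s['force'])
E
```

```text
[0.47282676 0.07657327 0.29932637] [ 0.33402314 -0.24070179 -1.0849122 ]
```

View pics/c4.png

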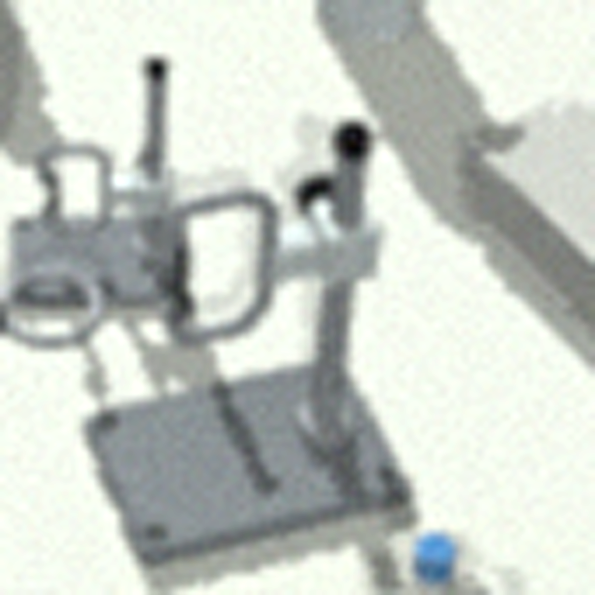

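The ring is in front of the hook, its end at crop (98,298) and on the line to the nose/gate at about (175,280). Advancing.

Call:
servo_tool --rows '[[[-8,0,0],0,-1],[[-16,0,0],0,-1],[[-22,0,0],0,-1],[[-24,0,0],0,-1],[[-26,0,0],0,-1],[[-28,0,0],0,-1],[[-28,0,0],0,-1]]'

```text
t: 10.3
tcp_pos: [0.5005, 0.0718, 0.2993]
tool_rot: [0.084, 0.996, -0.004, 0.001]
force: [0.1, -0.1, -1.0]
finger_gap: 0.187
```

Call:
servo_tool --rows '[[[-2,0,0],0,-1],[[-3,0,0],0,-1],[[-4,0,0],0,-1],[[-4,0,0],0,-1]]'

```text
t: 10.7
tcp_pos: [0.5043, 0.0711, 0.2992]
tool_rot: [0.084, 0.996, -0.004, 0.0]
force: [-0.6, -0.3, -0.7]
finger_gap: 0.189
```

Call:
servo_tool --rows '[[[-2,0,0],0,-1],[[-3,0,0],0,-1],[[-4,0,0],0,-1],[[-4,0,0],0,-1]]'

```text
t: 11.1
tcp_pos: [0.5076, 0.0706, 0.2991]
tool_rot: [0.084, 0.996, -0.004, -0.001]
force: [-4.9, 0.4, 2.4]
finger_gap: 0.186
```

Call:
servo_tool --rows '[[[-1,0,0],0,-1],[[-2,0,0],0,-1],[[-2,0,0],0,-1]]'

```text
t: 11.4
tcp_pos: [0.5092, 0.0703, 0.299]
tool_rot: [0.084, 0.996, -0.004, -0.001]
force: [-5.5, 0.3, 2.9]
finger_gap: 0.19
```

Call:
servo_tool --rows '[[[-1,0,0],0,-1],[[-2,0,0],0,-1],[[-2,0,0],0,-1]]'

```text
t: 11.7
tcp_pos: [0.5107, 0.0701, 0.2989]
tool_rot: [0.084, 0.996, -0.003, -0.002]
force: [-5.5, 0.2, 2.5]
finger_gap: 0.187
```

Call:
servo_tool --rows '[[[-1.5,0,0],0,-1],[[-3,0,0],0,-1],[[-4,0,0],0,-1],[[-4,0,0],0,-1]]'

```text
t: 12.1
tcp_pos: [0.5137, 0.0696, 0.2987]
tool_rot: [0.084, 0.996, -0.003, -0.004]
force: [-7.2, 0.4, 3.4]
finger_gap: 0.184
```

Call:
servo_tool --rows '[[[-1.5,0,0],0,-1],[[-3,0,0],0,-1],[[-4.5,0,0],0,-1],[[-4.5,0,0],0,-1]]'

```text
t: 12.5
tcp_pos: [0.5167, 0.0691, 0.2984]
tool_rot: [0.084, 0.996, -0.003, -0.007]
force: [-8.1, 1.3, 3.2]
finger_gap: 0.184
```

Call:
servo_tool --rows '[[[-2,0,0],0,-1],[[-4,0,0],0,-1],[[-6,0,0],0,-1],[[-6,0,0],0,-1]]'

```text
t: 12.9
tcp_pos: [0.5204, 0.0685, 0.2978]
tool_rot: [0.084, 0.996, -0.003, -0.011]
force: [-10.5, 1.8, 4.3]
finger_gap: 0.191
```

```bash
python3 - <<'E'
from fit import *
a=snap('scene','s3')
cv2.imwrite('pics/c5.png',cv2.convertScaleAbs(cv2.resize(a['image'][160:245,250:335],(595,595),interpolation=cv2.INTER_CUBIC),alpha=1.5))
s=sense();print(s['tcp_pos'],s['force'],s['finger_gap'],R.from_quat(s['tool_rot']).as_matrix().round(4).tolist())
E
```

```text
[0.52039859 0.06851209 0.29781987] [-9.8741736   1.36328511  3.96979305] 0.1906559741243712 [[-0.9856, 0.1674, -0.0215], [0.1676, 0.9858, -0.0048], [0.0204, -0.0083, -0.9998]]
```

View pics/c5.png

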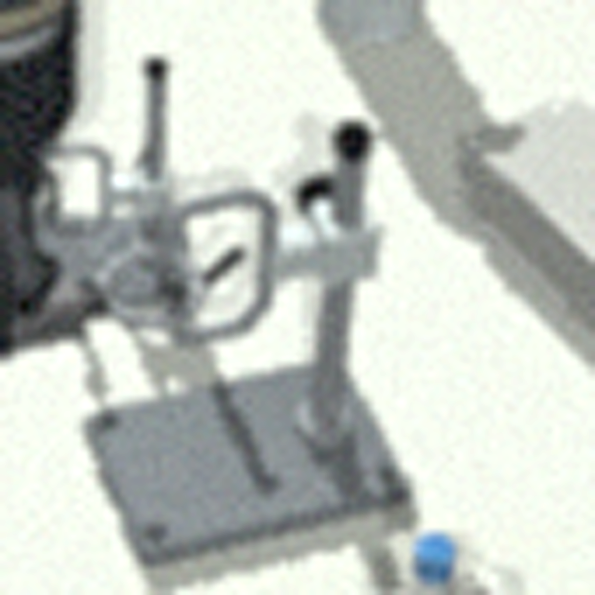

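The gate is swung well in (tip at about (240,255)) and the ring is past the nose. I'll lift behind the nose.

Call:
servo_tool --rows '[[[0,0,-4],0,-1],[[0,0,-8],0,-1],[[0,0,-12],0,-1],[[0,0,-14],0,-1],[[0,0,-14],0,-1]]'

```text
t: 13.45
tcp_pos: [0.5204, 0.0686, 0.3117]
tool_rot: [0.084, 0.996, -0.003, -0.011]
force: [-3.8, 0.4, -0.7]
finger_gap: 0.187
```

Call:
servo_tool --rows '[[[0,0,-3],0,-1],[[0,0,-6],0,-1],[[0,0,-8],0,-1],[[0,0,-8],0,-1]]'

```text
t: 13.85
tcp_pos: [0.5216, 0.0686, 0.3206]
tool_rot: [0.084, 0.996, -0.003, -0.009]
force: [-2.0, 0.8, 1.9]
finger_gap: 0.187
```

Call:
servo_tool --rows '[[[0,0,-2],0,-1],[[0,0,-4],0,-1],[[0,0,-6],0,-1],[[0,0,-6],0,-1]]'

```text
t: 14.25
tcp_pos: [0.5224, 0.0685, 0.3271]
tool_rot: [0.084, 0.996, -0.003, -0.008]
force: [0.6, 1.0, -0.9]
finger_gap: 0.189
```

Call:
servo_tool --rows '[[[0,0,-1],0,-1],[[0,0,-2],0,-1],[[0,0,-2],0,-1],[[0,0,-2],0,-1]]'

```text
t: 14.65
tcp_pos: [0.5224, 0.0685, 0.3291]
tool_rot: [0.084, 0.996, -0.003, -0.008]
force: [0.2, -0.2, -0.5]
finger_gap: 0.186
```

```bash
python3 - <<'E'
from fit import *
a=snap('scene','s4')
cv2.imwrite('pics/c6.png',cv2.convertScaleAbs(cv2.resize(a['image'][170:220,255:305],(600,600),interpolation=cv2.INTER_CUBIC),alpha=1.5))
s=sense();print(s['tcp_pos'],s['force'],s['finger_gap'],R.from_quat(s['tool_rot']).as_matrix().round(4).tolist())
E
```

```text
[0.52236069 0.06850508 0.32903966] [-0.20079416 -0.08686615  0.30528764] 0.1853659335448717 [[-0.9857, 0.1675, -0.016], [0.1676, 0.9858, -0.0053], [0.0149, -0.0079, -0.9999]]
```

View pics/c6.png

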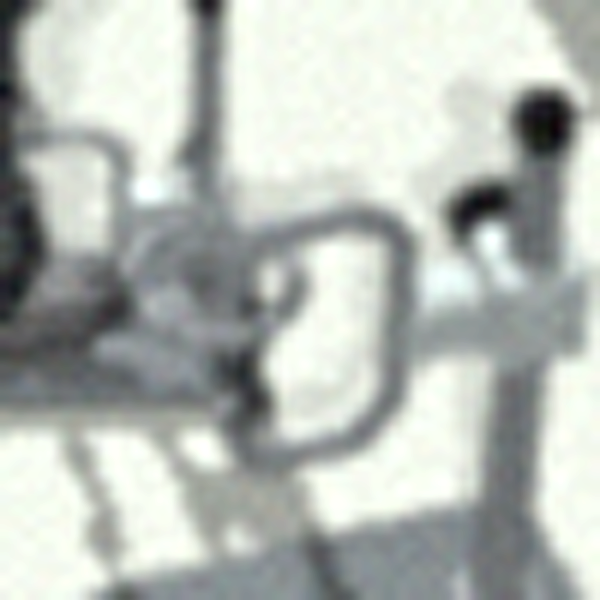

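The force is back to zero. The gate stands shut (dark pin around (245,380)) and the ring's end shows inside the loop at (295,290). Lowering now.

Call:
servo_tool --rows '[[[0,0,6],0,-1],[[0,0,12],0,-1],[[0,0,18],0,-1],[[0,0,24],0,-1],[[0,0,24],0,-1]]'

```text
t: 15.2
tcp_pos: [0.5216, 0.0684, 0.3038]
tool_rot: [0.084, 0.996, -0.003, -0.009]
force: [-1.1, 0.3, -1.3]
finger_gap: 0.185
```

```bash
python3 - <<'E'
from fit import *
C=cloud(t)
for u0,v0,u1,v1 in((212,150,244,186),(212,204,244,240)):
    P=C[v0:v1,u0:u1].reshape(-1,3);P=P[P[:,2]>.008];print(P.min(0).round(3),P.max(0).round(3),np.median(P,0).round(3))
E
```

```text
[0.588 0.147 0.008] [0.696 0.245 0.141] [0.639 0.195 0.012]
[0.414 0.151 0.008] [0.515 0.241 0.138] [0.469 0.189 0.011]
```

Call:
servo_tool --rows '[[[0,0,5],0,-1],[[0,0,10],0,-1],[[0,0,15],0,-1],[[0,0,20],0,-1],[[0,0,23],0,-1],[[0,0,23],0,-1]]'

```text
t: 15.8
tcp_pos: [0.521, 0.0683, 0.2803]
tool_rot: [0.084, 0.996, -0.003, -0.01]
force: [-0.2, -0.3, -0.9]
finger_gap: 0.187
```

Call:
servo_tool --rows '[[[0,0,1.5],0,-1],[[0,0,3],0,-1],[[0,0,4],0,-1],[[0,0,4],0,-1]]'

```text
t: 16.2
tcp_pos: [0.5209, 0.0682, 0.2763]
tool_rot: [0.084, 0.996, -0.003, -0.01]
force: [-0.0, 0.3, -1.2]
finger_gap: 0.191
```

Call:
servo_tool --rows '[[[0,0,1],0,-1],[[0,0,2],0,-1],[[0,0,3],0,-1],[[0,0,3],0,-1]]'

```text
t: 16.6
tcp_pos: [0.5208, 0.0682, 0.2731]
tool_rot: [0.084, 0.996, -0.003, -0.01]
force: [0.0, -0.2, -0.4]
finger_gap: 0.189
```

Call:
servo_tool --rows '[[[0,0,1],0,-1],[[0,0,2],0,-1],[[0,0,2],0,-1]]'

```text
t: 16.9
tcp_pos: [0.5207, 0.0682, 0.271]
tool_rot: [0.084, 0.996, -0.003, -0.01]
force: [0.7, -0.9, -1.0]
finger_gap: 0.191
```

Call:
servo_tool --rows '[[[0,0,1],0,-1],[[0,0,2],0,-1],[[0,0,2],0,-1]]'

```text
t: 17.2
tcp_pos: [0.5208, 0.0682, 0.269]
tool_rot: [0.084, 0.996, -0.003, -0.01]
force: [0.1, -0.3, 0.6]
finger_gap: 0.187
```

Call:
servo_tool --rows '[[[0,0,1],0,-1],[[0,0,1],0,-1],[[0,0,1],0,-1]]'

```text
t: 17.5
tcp_pos: [0.5209, 0.0682, 0.2683]
tool_rot: [0.084, 0.996, -0.003, -0.009]
force: [-0.9, -0.8, 2.8]
finger_gap: 0.191
```

Call:
servo_tool --rows '[[[0,0,0],0,-0.5],[[0,0,0],0,-0.3],[[0,0,0],0,0],[[0,0,0],0,0],[[0,0,0],0,0],[[0,0,0],0,0]]'

```text
t: 18.1
tcp_pos: [0.5208, 0.0682, 0.2682]
tool_rot: [0.084, 0.996, -0.003, -0.009]
force: [-0.2, -0.4, -0.5]
finger_gap: 0.497
```

Call:
servo_tool --rows '[[[0,0,0],0,0.2],[[0,0,0],0,0.2],[[0,0,-10],0,0.2],[[0,0,-30],0,0.2],[[0,0,-60],0,0.2],[[10,0,-90],0,0.2],[[40,0,-120],0,0.2],[[60,0,-120],0,0.2]]'

```text
t: 18.9
tcp_pos: [0.4638, 0.0791, 0.3934]
tool_rot: [0.084, 0.996, -0.003, -0.005]
force: [0.2, 0.2, -0.4]
finger_gap: 0.601
```

Call:
servo_tool --rows '[[[30,0,0],0,0.2],[[40,0,0],0,0.2],[[40,0,0],0,0.2],[[40,0,0],0,0.2],[[40,0,0],0,0.2]]'

```text
t: 19.4
tcp_pos: [0.4259, 0.0855, 0.3938]
tool_rot: [0.084, 0.996, -0.003, -0.005]
force: [-0.1, -0.2, -0.3]
finger_gap: 0.604
```

```bash
python3 - <<'E'
from fit import *
a=snap('scene','s5');w=snap('wrist','w5')
A=cv2.resize(a['image'][165:250,235:320],(500,500),interpolation=cv2.INTER_CUBIC)
B=cv2.resize(w['image'],(300,225))
o=np.zeros((500,800,3),np.uint8);o[:,:500]=A;o[:225,500:]=B
o[225:500,500:]=cv2.resize(snap('top','t5')['image'][110:200,225:323],(300,275),interpolation=cv2.INTER_CUBIC)
cv2.imwrite('pics/c7.png',cv2.convertScaleAbs(o,alpha=1.4))
s=sense();print(s['t'],s['tcp_pos'],s['force'],s['finger_gap'])
E
```

```text
19.55 [0.42533268 0.08555314 0.39353142] [-0.10189365 -0.40223264 -0.29291541] 0.6003443227085999
```

View pics/c7.png

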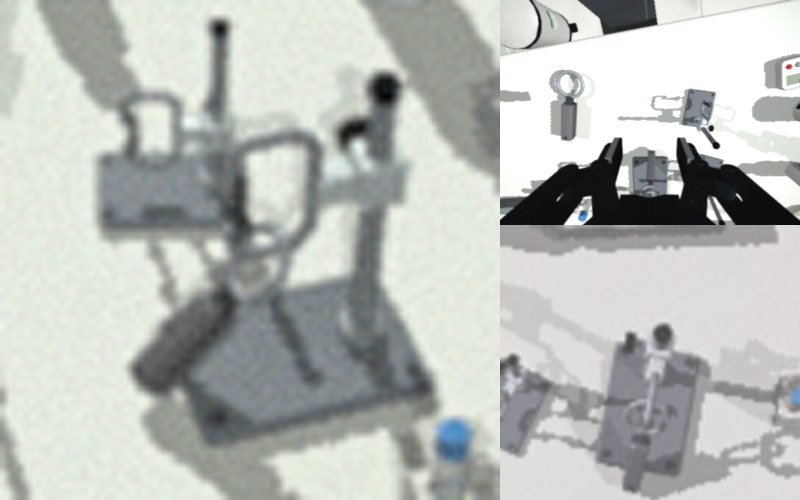

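Call:
servo_tool --rows '[[[0,0,0],0,0.2],[[0,0,0],0,0.2],[[0,0,0],0,0.2],[[0,0,0],0,0.2],[[0,0,0],0,0.2],[[0,0,0],0,0.2],[[0,0,0],0,0.2],[[0,0,0],0,0.2]]'

```text
t: 20.35
tcp_pos: [0.4253, 0.0856, 0.3936]
tool_rot: [0.084, 0.996, -0.003, -0.005]
force: [0.1, -0.8, 1.2]
finger_gap: 0.599
```

Call:
servo_tool --rows '[[[0,0,0],0,0.2],[[0,0,0],0,0.2],[[0,0,0],0,0.2],[[0,0,0],0,0.2],[[0,0,0],0,0.2],[[0,0,0],0,0.2],[[0,0,0],0,0.2],[[0,0,0],0,0.2]]'

```text
t: 21.15
tcp_pos: [0.4253, 0.0856, 0.3936]
tool_rot: [0.084, 0.996, -0.003, -0.005]
force: [-0.0, 0.7, 0.4]
finger_gap: 0.599
```

```bash
python3 - <<'E'
from fit import *
a=dict(np.load('pics/s5.npz'));b=snap('scene','s6');z=dict(np.load('pics/s0.npz'))
D=lambda p,q,v0,v1,u0,u1:(lambda d:(d.mean().round(2),int((d>50).sum())))(np.abs(cv2.GaussianBlur(p['image'],(3,3),0)[v0:v1,u0:u1].astype(int)-cv2.GaussianBlur(q['image'],(3,3),0)[v0:v1,u0:u1]))
print('fob still',D(a,b,165,250,235,320),'cup/bottle/timer',D(z,b,130,195,170,265))
# ring end: far side of ring in scene view, crop px (287,243) -> triangulate with hook plane y=0
P=np.array([.5929,.0551,-.1704]);u,v=235+287/5.88-1.5,165+243/5.88
o=b['cam_to_world'][:3,3];d=ray(b,u,v,1)-o;n=np.array([-np.sin(P[2]),np.cos(P[2]),0]);p=o+d*((np.r_[P[:2],0]-o)@n)/(d@n)
print('ring end x,z',np.cos(P[2])*(p[0]-P[0])+np.sin(P[2])*(p[1]-P[1]),p[2])
E
```

```text
fob still (np.float64(0.79), 0) cup/bottle/timer (np.float64(24.17), 3450)
ring end x,z 0.03251245763006657 0.09632731083738144
```

The fob is at rest, with its ring's end about 32 mm behind the nose at 0.096 m. The large difference in the cup/bottle/timer patch is probably the arm now standing in that part of the view; my moves never went near them at low height.

```bash
python3 -c "
from station import *
sign_off()"
```

```text
the job is handed in; nothing more can be done
```

The smaller key fob is clipped onto the large stand's hook and I handed the job in at about 21 s on the robot's clock.

**What I did:** I gripped the fob across its sides and touched its ring on the hook's top bar to feel the height. That gave h of about 0.102 m, against 0.100 m from the image fit. I pushed the ring through the gate, lifted it behind the nose until the gate snapped shut, lowered it onto the bottom bar and let go. The highest force read between moves was about 11 N.

**Last checks:**
- **Captive:** the last picture shows the gate shut and the ring through the hook. The body slopes down on the near side.
- **Ring's end:** it measured about 32 mm behind the nose and 0.096 m up, both inside the limits.
- **At rest:** two pictures 1.6 s apart showed no movement of the fob. The gripper was well clear.

**Checks that failed or disagreed:**
- **Cup, bottle and timer:** my before/after picture comparison was inconclusive, with large differences, probably because the arm stood in that part of the view. I did not confirm their positions another way, but no low move went near them.
- **Scene camera:** it showed the hook and ring 1 to 2 pixels (a few mm) to the side of where my fit put them. Both were shifted the same way, so their positions relative to each other held.

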